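# Close the two-part filter block and hold it shut

### The job

Lift the yellow dust cover off the filter block by its knob and lower it gently, right way up, onto the middle of the green mat; do not drop it. Then fit the loose slate-blue upper half onto the two dowels of the lower half (red marks at the same corner) and press it down against the sprung seal until the two halves meet. Finish while still holding the pair pressed fully shut, ready for a colleague to clamp it, and leave the tube rack, mouse and jar alone.

Things in the scene. Friction and masses are not known exactly. Their poses are not given: they have to be found in the camera images.
- lower: Fixed lower half: grey foot 176 x 136 x 12 mm (long along x), on it a light-blue block 140 x 100 mm, top face 40 mm above the bench. Origin: centre of the underside, z up. Two 30 mm high steel dowels on the top face, black sprung seal between them, all hidden under the cover at the start. Red mark by the thick dowel. Yaw within 0.35 rad of the robot's x.
- dowel_thick (a point): Centre of the tip of the 14 mm dowel, at x +55, y +35 mm on the lower half, 70 mm above the bench. Dowels are straight for 24 mm, then taper over 6 mm.
- dowel_thin (a point): Centre of the tip of the 10 mm dowel, at x -55, y -35 mm on the lower half, 70 mm above the bench.
- seal (a joint): Downward travel of the black seal (84 x 54 mm), m: 0 = up, its face 6 mm above the lower half's top face; 0.006 = flush, the halves meet. Sprung: about 5 N starts it, about 12 N in all (the upper half's weight included) holds it flush; that weight alone does not close it. It springs back when let go.
- upper: Loose upper half, flat on the bench: slate plate 140 x 100 x 18 mm (long along x), 0.2-0.4 kg. Origin: centre of its underside, z up. White grip bar on top in the middle: 60 mm along x, 14 mm along y, from 18 to 58 mm above the underside. Two through holes. Yaw within 0.6 rad of the robot's x. Shut, its axes match the lower half's and its origin is 40 mm above that one's; fits one way only.
- hole_thick (a point): Centre of the 16 mm hole for the thick dowel, at x +55, y +35 mm on the upper half, at the underside; red mark beside it.
- hole_thin (a point): Centre of the 12 mm hole for the thin dowel, at x -55, y -35 mm on the upper half, at the underside.
- cover: Loose yellow dust cover, an upside-down box 158 x 118 x 70 mm, walls 4 mm, 0.15-0.3 kg. Origin: centre of its lower opening, z up, long along x. Stands on the lower half's foot (origin 12 mm above the bench), 5 mm play; lift straight up 65 mm or more to clear the dowels. Black upright round knob on its roof, 26 mm diameter, from 70 to 100 mm above the origin.
- mat: Green mat fixed on the bench, 220 x 170 x 3 mm. Origin: centre of its underside.
- tube_rack: Bystander: light-blue rack of capped tubes, 159 x 75 mm, about 100 mm high. Origin: centre of its underside.
- mouse: Bystander: black computer mouse, 105 x 62 x 32 mm. Origin: centre of its underside.
- jar: Bystander: jar with red cap, 56 mm diameter, 85 mm high. Origin: centre of its underside.

How it is judged:
By the outcome, as a careful person would: the job done as asked, in the order asked, and still so for the second after the job is handed in, while the arm keeps its last pose, push and grip.
It also fails if it takes over 67 s, if anything falls off the work surface, if the arm or the gripper's body presses on something with over 40 N, if the wrist force passes 120 N, or if a joint passes its speed limit or range.

### The arm

A 7-joint arm with a two-finger parallel gripper is mounted at the origin on the work surface. World frame = base frame: x ahead of the robot, y to its left, z up, the work surface at z = 0. Lengths are in m, angles in rad, forces in N, time in s.
With the tool pointing down it reaches from about 0.425 to 0.875 m from the base axis. Payload 4.7 kg.
Tool frame: the origin (TCP) lies between the finger pads; the fingertips stand 8 mm ahead of it and the grasp point (between the pads) lies 11 mm behind it; z points along the fingers, y is the direction in which the jaws open and shut (so a half turn about z gives the same grasp; the last joint's range is limited). The gripper opens to 87 mm and grips with 3 to 60 N. Pads are 19 mm wide; open, the fingers measure 117 mm over their backs; the gripper's body (75 mm by 190 mm) begins 51 mm behind the grasp point.
Start: joints at [1.297, 0.321, -0.07, 1.45, 0.023, 1.371, -0.057], TCP at [0.184, -0.623, 0.231] pointing down, gripper open.
Joint ranges: [-2.86, 2.86], [-0.3, 2.09], [-1.38, 1.24], [0.06, 2.45], [-1.56, 4.7], [0.09, 2.05], [-2.69, 2.69]. Speed limits (rad/s): [2.57, 2.57, 3.14, 3.14, 3.14, 3.14, 3.14].

### API

Orientations are given as a rotation vector (axis times angle).
In Python, from bench import ctrl, optics, ticket gives the robot as it stands.
- The arm moves only by the tool play_rows, never from a script. Its argument "motion" is a list of rows, each a list of 5 numbers: the closure, from 0 (fully open) to 1 (shut), then the shift along the tool's x, y, z in cm, then the turn about the tool's z in rad. In form: [[jaw, tx, ty, tz, spin], ...]. A call has 1 to 20 rows; each row shifts and turns the commanded pose from where the row before left it, along the tool's axes as they then stand; what a row does not reach is not made up. A row lasts 1/8 s, in which the tool goes at most 62.5 mm and 10.7 degrees, less where a joint would pass 70% of its speed; a pose out of reach is approached as far as the arm can. A call is refused whole if a number of a shift passes 6.25 or a number of a turn 0.188, either way. A call with a gripper value outside its range is refused whole. The fingers move at their own pace and stop on an object; "force" is the grip in N (left out, the last holds). Time passes only in rows, so rows that do not move let the fingers close. It gives the time, the measured TCP pose, the force and the opening at its end, in the units of the state.
- ctrl.get_state(): the state, without advancing time (a new reading comes with each control period).
- optics.get_image(name): name is "scene" or "top" or "wrist"; returns the picture (480x640x3 uint8, red, green, blue); there is no depth.
- optics.calibration(name): a dict with "K" (3x3 intrinsics, pixels), "pose" (4x4, takes a point from camera to world coordinates); the wrist camera has in their place "hand_eye" (4x4, takes a point from camera to tool coordinates, whose origin is the TCP and whose axes are the flange's). Camera axes: x right, y down, z forward; pixel columns grow to the right and rows downward; lengths in m; the calibration is good to about 2 mm. The wrist camera is an equidistant fisheye: a pixel r from the principal point sees the ray r / f radians off the axis. A picture is of the moment at which its call begins: read the wrist's pose just before it. calibration takes no time and is no camera call.
- ticket.close_job(): hands the job in, once; it reports no verdict.
The state is a dict: "time": time; "joint_positions": joint angles; "qd": joint speeds; "joint_torque": joint torques, N m; "position": TCP position; "tool_rot": TCP orientation; "ft_force": force on the tool from outside, world axes, zero at the start; "torque": the same for the moment, N m; "grip_width": opening from 0.0 (shut) to 1.0 (fully open).
Only numpy, scipy, OpenCV 4.12 (cv2) and the standard library are available. Lean on these libraries where they do the work, as an engineer would, in place of code of your own. Each camera call takes 0.05 s, during which the arm holds its last target.

## Working session

There is one attempt and no reset: what is moved stays moved. The work goes in short steps, Python scripts to look and compute and a tool call to move; the robot and the scene stay as the last step left them, time stands still between calls to the robot, and variables do not carry over. Pictures are saved under pics/ and viewed, and the job is handed in when it is done.

Besides the shell and the picture viewer there is one more tool, called after "Call:" by a JSON object that holds its "method" and its "body". play_rows: Moves the arm, as the interface text tells. Its arguments: {"type":"object","properties":{"motion":{"type":"array"},"force":{"type":"number"}},"required":["motion"]}

```bash
mkdir -p pics
python3 - <<'E'
from bench import ctrl, optics
import cv2, numpy as np
np.set_printoptions(precision=4,suppress=True)
s=ctrl.get_state(); print(s)
for n in ["scene","top","wrist"]:
    c=optics.calibration(n); print(n,c)
    cv2.imwrite(f"pics/{n}0.png",optics.get_image(n)[:,:,::-1])
E
```

```text
{'time': 0.0, 'joint_positions': array([ 1.2971,  0.3218, -0.0701,  1.4517,  0.0226,  1.3708, -0.0569]), 'qd': array([-0.0006,  0.0002,  0.0006, -0.    ,  0.0009,  0.0002,  0.0008]), 'joint_torque': array([ -0.0003, -49.1293,  -0.4037, -31.2527,  -0.0638,   0.0439,
         0.0002]), 'position': array([ 0.1843, -0.6228,  0.2295]), 'tool_rot': array([-3.1073, -0.4503,  0.0006]), 'ft_force': array([-0.5398, -0.4154,  0.3442]), 'torque': array([-0.0107, -0.0536, -0.0133]), 'grip_width': 0.9939768945416056}
scene {'K': array([[504.5098,   0.    , 317.3463],
       [  0.    , 504.5098, 239.1423],
       [  0.    ,   0.    ,   1.    ]]), 'pose': array([[-0.6131,  0.6328, -0.4729,  1.1362],
       [ 0.7899,  0.4986, -0.357 ,  0.4022],
       [ 0.0099, -0.5924, -0.8056,  0.9749],
       [ 0.    ,  0.    ,  0.    ,  1.    ]])}
top {'K': array([[553.231 ,   0.    , 307.3205],
       [  0.    , 553.231 , 239.0156],
       [  0.    ,   0.    ,   1.    ]]), 'pose': array([[-0.003 , -0.9993,  0.0379,  0.5583],
       [-0.9999,  0.0035,  0.0132,  0.0068],
       [-0.0133, -0.0379, -0.9992,  1.2369],
       [ 0.    ,  0.    ,  0.    ,  1.    ]])}
wrist {'K': array([[371.6483,   0.    , 323.259 ],
       [  0.    , 371.6483, 243.7731],
       [  0.    ,   0.    ,   1.    ]]), 'hand_eye': array([[ 0.0001, -0.9532, -0.3025,  0.0852],
       [ 1.    ,  0.0001,  0.0002,  0.0007],
       [-0.0001, -0.3025,  0.9532, -0.1537],
       [ 0.    ,  0.    ,  0.    ,  1.    ]])}
```

View pics/top0.png

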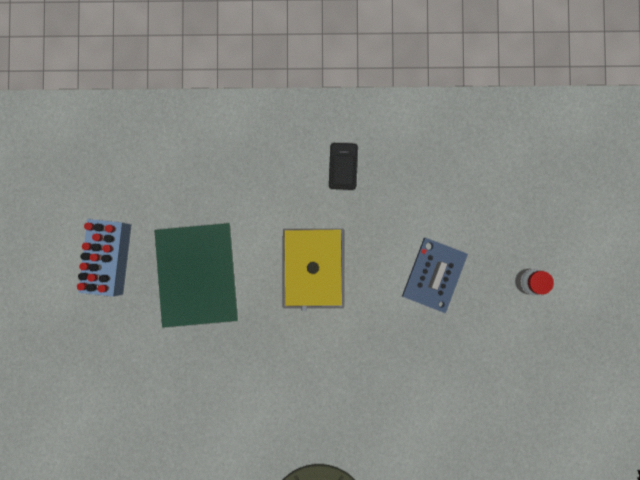

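View pics/scene0.png

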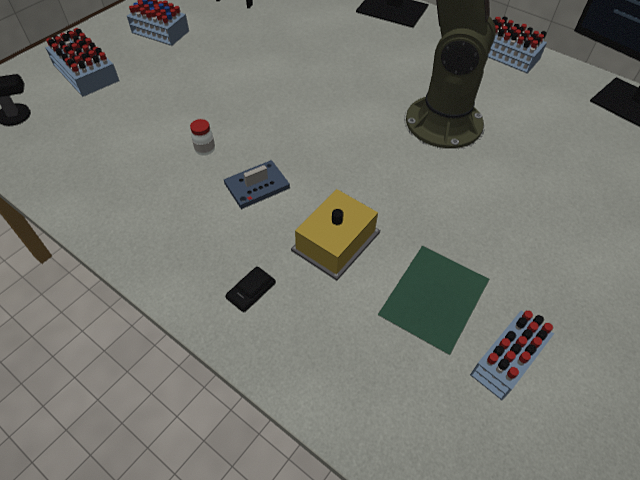

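View pics/wrist0.png

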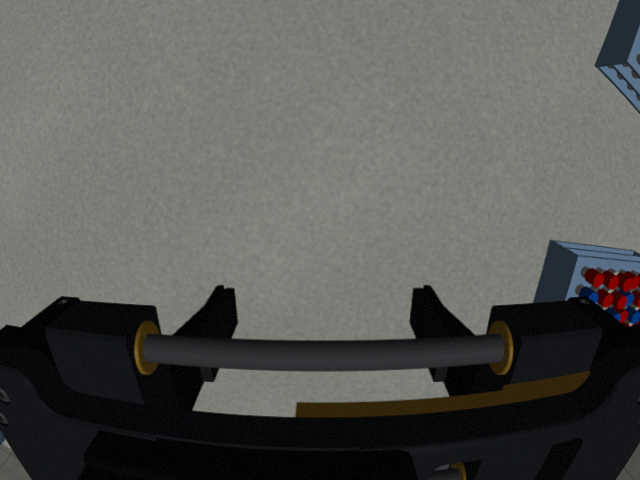

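The top view shows the cover around pixel (313,268), the mat near (196,275), the upper half near (435,275), the mouse at (343,166), the jar at (540,282) and the rack at (102,258). I'll enlarge these.

Run:
```python
import cv2, numpy as np
t=cv2.imread("pics/top0.png")
a=cv2.resize(t[215:325,390:480],None,fx=7,fy=5.45*7/5.45*0.75,interpolation=cv2.INTER_CUBIC) if 0 else cv2.resize(t[225:325,390:480],None,fx=6,fy=6,interpolation=cv2.INTER_CUBIC)
b=cv2.resize(t[220:330,270:360],None,fx=5,fy=5,interpolation=cv2.INTER_CUBIC)
cv2.imwrite("pics/up1.png",a);cv2.imwrite("pics/cov1.png",b)
c=cv2.resize(t[215:335,145:245],None,fx=5,fy=5,interpolation=cv2.INTER_CUBIC);cv2.imwrite("pics/mat1.png",c)
```

```text
(no output)
```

View pics/up1.png

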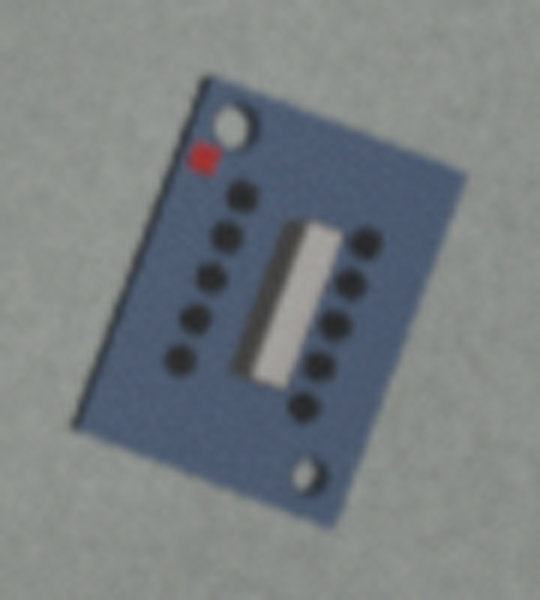

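View pics/cov1.png

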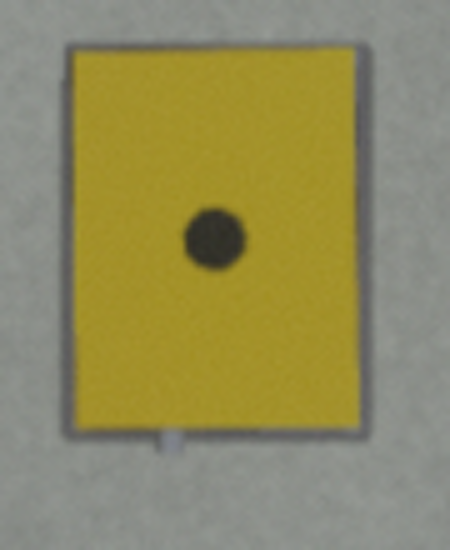

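View pics/mat1.png

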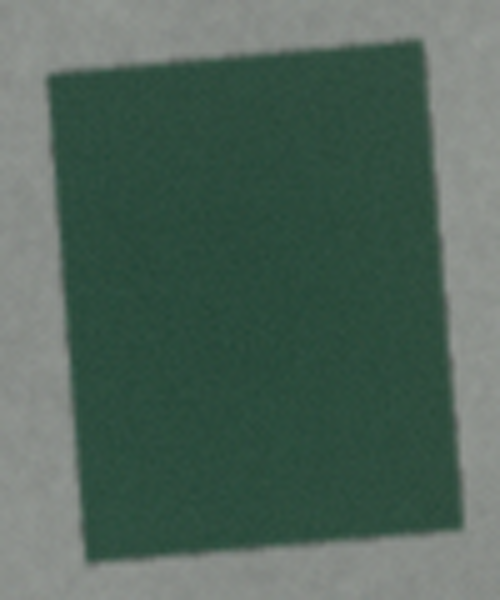

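```bash
cat > h.py <<'E'
import numpy as np, cv2
from scipy.spatial.transform import Rotation as R
from scipy.optimize import least_squares
np.set_printoptions(precision=4,suppress=True)
def ray(c,uv,z):
    K=c["K"];P=c["pose"]; uv=np.atleast_2d(uv).astype(float)
    d=np.c_[(uv[:,0]-K[0,2])/K[0,0],(uv[:,1]-K[1,2])/K[1,1],np.ones(len(uv))]@P[:3,:3].T
    o=P[:3,3]; t=(z-o[2])/d[:,2]; return o+t[:,None]*d
def crop(pts,x0,y0,s):
    p=np.array(pts,float); return np.c_[x0+(p[:,0]+.5)/s-.5,y0+(p[:,1]+.5)/s-.5]
def rigid(loc,w): # 2D fit: x,y,yaw
    loc=np.array(loc,float);w=np.array(w)[:,:2]
    a=loc.mean(0);b=w.mean(0);A=loc-a;B=w-b
    th=np.arctan2((A[:,0]*B[:,1]-A[:,1]*B[:,0]).sum(),(A*B).sum())
    c,s=np.cos(th),np.sin(th);Rm=np.array([[c,-s],[s,c]])
    t=b-Rm@a; res=w-(loc@Rm.T+t)
    return t,th,res
E
python3 - <<'E'
from h import *
from bench import optics
c=optics.calibration("top")
def box(l,w): return np.array([[l,w],[l,-w],[-l,-w],[-l,w]])/2
def do(n,pts,x0,y0,s,z,l,w):
    W=ray(c,crop(pts,x0,y0,s),z); t,th,res=rigid(box(l,w),W); print(n,t,th,(res*1000).round(1).tolist())
    print("  size",[np.linalg.norm(W[i]-W[(i+1)%4])*1000 for i in range(4)])
do("mat",[(48,76),(422,41),(462,527),(87,562)],145,215,5,.003,.22,.17)
do("roof",[(73,50),(357,46),(361,429),(76,430)],270,220,5,.082,.158,.118)
do("foot",[(68,45),(370,43),(371,437),(65,438)],270,220,5,.012,.176,.136)
print("knob",ray(c,crop([(216,239)],270,220,5),.112))
do("plate",[(212,78),(466,176),(333,527),(80,430)],390,225,6,.018,.14,.1)
do("bar",[(308,222),(343,232),(288,387),(252,377)],390,225,6,.058,.06,.014)
print("jar",ray(c,[(541,282)],.085)," mouse",ray(c,[(343,166)],.03),"rack",ray(c,[(102,258)],.1))
E
```

```text
mat [0.5262 0.273 ] 0.0875720551831084 [[-1.3, -1.0], [-1.1, 0.4], [1.4, 1.3], [1.0, -0.8]]
  size [np.float64(168.6542430860896), np.float64(217.36973828007365), np.float64(167.94867307989114), np.float64(217.61453537688612)]
roof [0.5432 0.0105] 0.005813242192048867 [[0.2, 0.4], [0.7, -0.4], [-0.7, -0.3], [-0.2, 0.3]]
  size [np.float64(118.73595048554976), np.float64(159.40587554870996), np.float64(118.52070469575351), np.float64(158.3652750108909)]
foot [0.5414 0.01  ] -0.0029817560097283678 [[-1.5, -1.3], [-0.7, 0.8], [1.4, 0.8], [0.8, -0.3]]
  size [np.float64(133.90682260333406), np.float64(173.89680967030029), np.float64(134.9529032920547), np.float64(173.70594046230636)]
knob [[0.5433 0.0107 0.112 ]]
plate [ 0.5246 -0.2569] -0.3709434059146122 [[-1.2, 0.0], [-1.2, 1.0], [1.6, 0.3], [0.8, -1.2]]
  size [np.float64(99.08569325102852), np.float64(137.18739837634203), np.float64(98.27582144131259), np.float64(137.6897163549155)]
bar [ 0.525  -0.2571] -0.35062731059795216 [[-1.5, -0.2], [-0.2, 0.6], [1.5, 0.1], [0.2, -0.5]]
  size [np.float64(12.804106365175302), np.float64(58.18280396118984), np.float64(13.124350952530468), np.float64(58.31755484511141)]
jar [[ 0.5114 -0.4605  0.085 ]]  mouse [[ 0.764 -0.056  0.03 ]] rack [[0.5637 0.4458 0.1   ]]
```

Call:
{"method": "play_rows", "body": {"motion": [[0,0,0,0,0.144],[0,0,0,0,0.144],[0,2.56,-4.5,0,0],[0,2.56,-4.5,0,0],[0,2.56,-4.5,0,0],[0,2.56,-4.5,0,0],[0,2.56,-4.5,0,0],[0,2.56,-4.5,0,0],[0,2.56,-4.5,0,0],[0,2.56,-4.5,0,0],[0,2.56,-4.5,0,0],[0,2.56,-4.5,0,0],[0,2.56,-4.5,0,0],[0,2.56,-4.5,0,0],[0,2.56,-4.5,0,0],[0,2.56,-4.5,0,0],[0,0,0,0,0],[0,0,0,0,0]]}}

```text
time: 2.4
position: [0.5426, 0.006, 0.2301]
tool_rot: [3.141, -0.0, -0.002]
ft_force: [-0.9, -0.3, -1.1]
grip_width: 1.002
```

```bash
cat >> h.py <<'E'
def pose(s):
    Rm=R.from_rotvec(s["tool_rot"]).as_matrix(); return np.array(s["position"]),Rm
def wpix(c,s,P): # world pts -> wrist pixels
    p,Rm=pose(s); H=c["hand_eye"]; t=(np.atleast_2d(P)-p)@Rm; q=(t-H[:3,3])@H[:3,:3]
    r=np.hypot(q[:,0],q[:,1]); th=np.arctan2(r,q[:,2]); K=c["K"]
    k=K[0,0]*th/np.maximum(r,1e-9); return np.c_[K[0,2]+k*q[:,0],K[1,2]+k*q[:,1]]
def wray(c,s,uv,z):
    p,Rm=pose(s); H=c["hand_eye"];K=c["K"]; uv=np.atleast_2d(uv).astype(float)
    a=(uv-[K[0,2],K[1,2]])/K[0,0]; r=np.hypot(a[:,0],a[:,1]); k=np.sin(r)/np.maximum(r,1e-9)
    d=np.c_[a*k[:,None],np.cos(r)]@H[:3,:3].T@Rm.T; o=p+Rm@H[:3,3]
    t=(z-o[2])/d[:,2]; return o+t[:,None]*d
def to(s,tgt,yaw=None):
    p,Rm=pose(s); d=Rm.T@(np.array(tgt)-p)*100
    y=np.arctan2(Rm[1,0],Rm[0,0]); print("pos",p,"yaw",y,"tilt z",Rm[:,2],"-> shift cm",d,"spin",None if yaw is None else y-yaw, "F",s["ft_force"],"t",s["time"],"w",s["grip_width"])
E
python3 - <<'E'
from h import *
from bench import ctrl, optics
s=ctrl.get_state(); to(s,[.5433,.0107,.20],0); print(s["joint_positions"])
cv2.imwrite("pics/w1.png",optics.get_image("wrist")[:,:,::-1])
print(wpix(optics.calibration("wrist"),s,[[.5433,.0107,.112]]))
E
```

```text
pos [0.5426 0.006  0.2301] yaw -0.00027808740655842657 tilt z [-0.0011 -0.0007 -1.    ] -> shift cm [ 0.0722 -0.4736  3.009 ] spin -0.00027808740655842657 F [-0.8596 -0.3295 -1.119 ] t 2.4 w 1.002100090884185
[ 0.5605  0.1412 -0.6753  1.6992  0.0912  1.334  -1.7025]
[[316.7023 241.6132]]
```

View pics/w1.png

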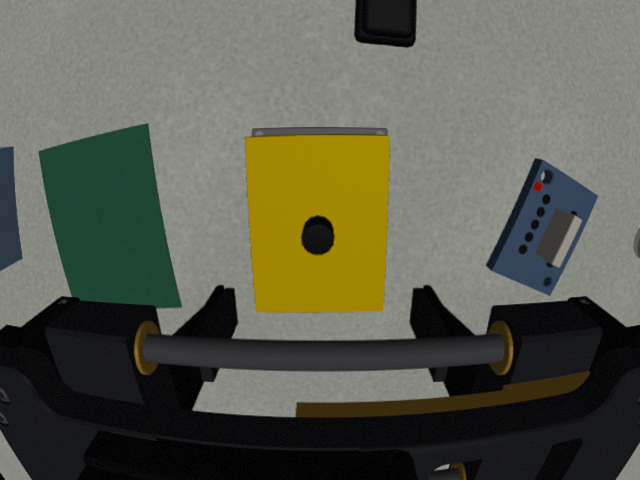

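Run:
```python
import cv2
t=cv2.imread("pics/w1.png")[200:270,280:360]
cv2.imwrite("pics/w1k.png",cv2.resize(cv2.convertScaleAbs(t,alpha=2.5),None,fx=8,fy=8,interpolation=cv2.INTER_CUBIC))
```

```text
(no output)
```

View pics/w1k.png

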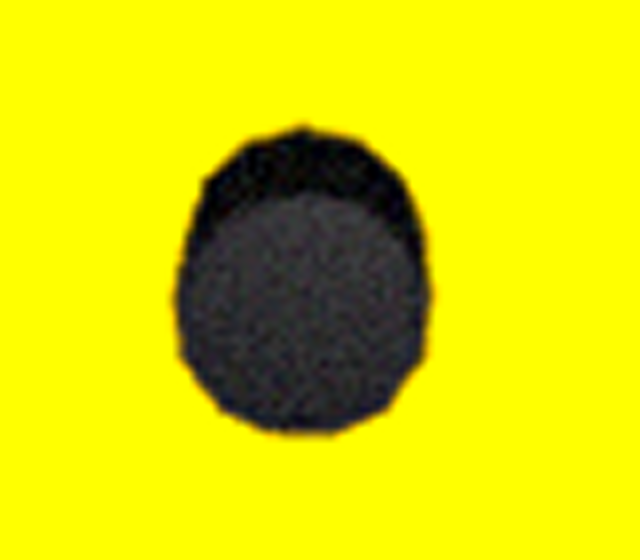

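Knob top centre is at wrist pixel (317.9,239.1), which agrees with the top camera to about 2 mm. Next: descend and grip.

Call:
{"method": "play_rows", "body": {"motion": [[0,0.13,-0.45,3,0],[0,0,0,3,0],[0,0,0,3,0],[0,0,0,2,0],[0,0,0,1.5,0],[0,0,0,1.1,0],[0,0,0,0,0],[0,0,0,0,0],[0.85,0,0,0,0],[0.85,0,0,0,0],[0.85,0,0,0,0],[0.85,0,0,0,0],[0.85,0,0,0,0]], "force": 30}}

```text
time: 4.08
position: [0.5443, 0.0111, 0.0945]
tool_rot: [3.142, -0.0, -0.0]
ft_force: [0.1, -0.5, -0.7]
grip_width: 0.518
```

Run:
```python
from h import *
from bench import ctrl, optics
s=ctrl.get_state(); to(s,[.5433,.0107,.20],0)
cv2.imwrite("pics/w2.png",optics.get_image("wrist")[:,:,::-1])
```

```text
pos [0.5443 0.0111 0.0945] yaw -0.00019815570338822913 tilt z [-0.     -0.0001 -1.    ] -> shift cm [ -0.1005   0.044  -10.5466] spin -0.00019815570338822913 F [ 0.127  -0.4505 -0.6622] t 4.075 w 0.5177732813488286
```

View pics/w2.png

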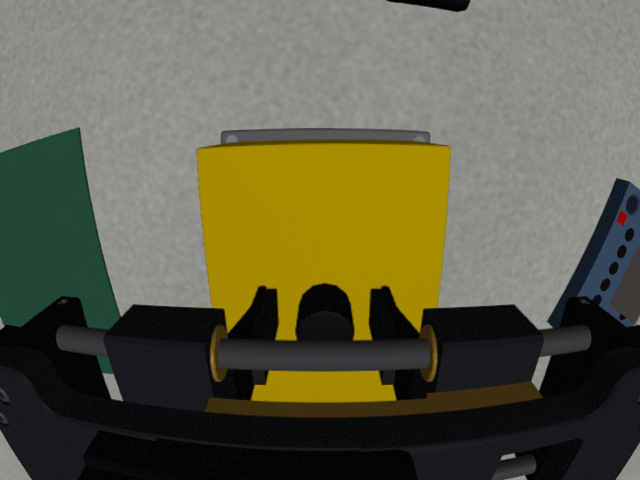

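The fingers are still closing (45 mm) around the knob at about (325,320), so I'll hold.

Call:
{"method": "play_rows", "body": {"motion": [[0.85,0,0,0,0],[0.85,0,0,0,0],[0.85,0,0,0,0],[0.85,0,0,0,0],[0.85,0,0,0,0],[0.85,0,0,0,0]]}}

```text
time: 4.88
position: [0.5442, 0.0111, 0.0944]
tool_rot: [3.142, -0.0, -0.0]
ft_force: [0.3, -0.9, -0.8]
grip_width: 0.293
```

Gripped at 25.5 mm. Lifting straight up.

Call:
{"method": "play_rows", "body": {"motion": [[0.85,0,0,0,0],[0.85,0,0,-0.3,0],[0.85,0,0,-0.8,0],[0.85,0,0,-1.2,0],[0.85,0,0,-1.5,0],[0.85,0,0,-1.5,0],[0.85,0,0,-1.5,0],[0.85,0,0,-1.5,0],[0.85,0,0,-1.2,0],[0.85,0,0,-0.8,0],[0.85,0,0,-0.3,0],[0.85,0,0,0,0]]}}

```text
time: 6.38
position: [0.5442, 0.0111, 0.2004]
tool_rot: [3.142, -0.0, -0.001]
ft_force: [-0.2, -0.2, -2.5]
grip_width: 0.291
```

Run:
```python
from h import *
from bench import ctrl, optics
s=ctrl.get_state(); to(s,[.527,.2725,.20],0.087); print(s["joint_positions"])
cv2.imwrite("pics/w3.png",optics.get_image("wrist")[:,:,::-1])
cv2.imwrite("pics/s3.png",optics.get_image("scene")[:,:,::-1])
```

```text
pos [0.5442 0.0111 0.2004] yaw -0.0002205141423951292 tilt z [-0.0004 -0.0001 -1.    ] -> shift cm [ -1.7224 -26.138    0.0351] spin -0.08722051414239512 F [-0.1828 -0.1978 -2.4977] t 6.375 w 0.2912790917298298
[ 0.5504  0.1661 -0.6802  1.7369  0.1089  1.2771 -1.7258]
```

View pics/s3.png

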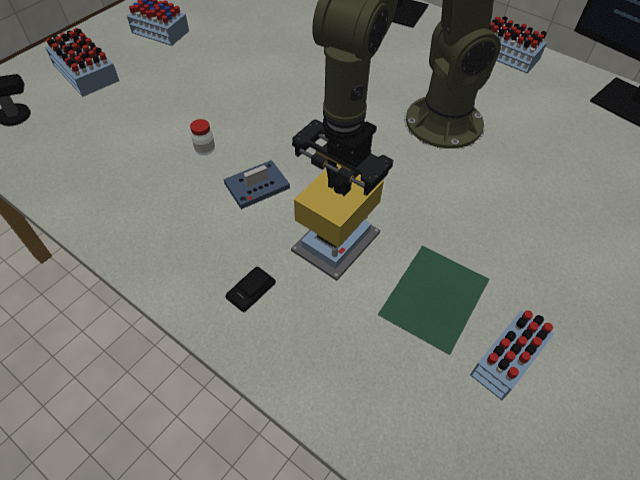

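View pics/w3.png

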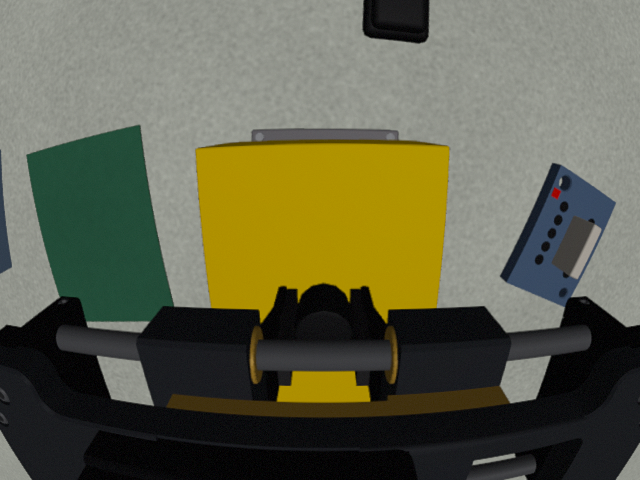

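The cover is clear of the dowels and level. Moving it over the mat.

Call:
{"method": "play_rows", "body": {"motion": [[0.85,0,0,0,-0.087],[0.85,0,-1,0,0],[0.85,0.1,-2.5,0,0],[0.85,0.1,-3.5,0,0],[0.85,0.1,-4,0,0],[0.85,0.1,-4,0,0],[0.85,0.1,-4,0,0],[0.85,0.1,-3.5,0,0],[0.85,0,-2.5,0,0],[0.85,0,-1.3,0,0],[0.85,0,0,1,0],[0.85,0,0,2,0],[0.85,0,0,2,0],[0.85,0,0,2,0],[0.85,0,0,1.5,0],[0.85,0,0,1,0],[0.85,0,0,0.6,0],[0.85,0,0,0,0]]}}

```text
time: 8.72
position: [0.5274, 0.2737, 0.0994]
tool_rot: [3.139, 0.136, -0.0]
ft_force: [0.0, -0.0, -1.3]
grip_width: 0.288
```

Run:
```python
from h import *
from bench import ctrl, optics
s=ctrl.get_state(); to(s,[.527,.2734,.0854],0.087)
cv2.imwrite("pics/w4.png",optics.get_image("wrist")[:,:,::-1])
t=optics.get_image("top")[:,:,::-1];cv2.imwrite("pics/t4.png",t)
cv2.imwrite("pics/t4c.png",cv2.resize(t[200:350,130:330],None,fx=4,fy=4,interpolation=cv2.INTER_CUBIC))
```

```text
pos [0.5274 0.2737 0.0994] yaw 0.08691907110764459 tilt z [-0.0002 -0.0001 -1.    ] -> shift cm [-0.046   0.0303  1.3957] spin -8.092889235540579e-05 F [ 0.0156 -0.0285 -1.3134] t 8.725 w 0.2881196387138078
```

View pics/t4c.png

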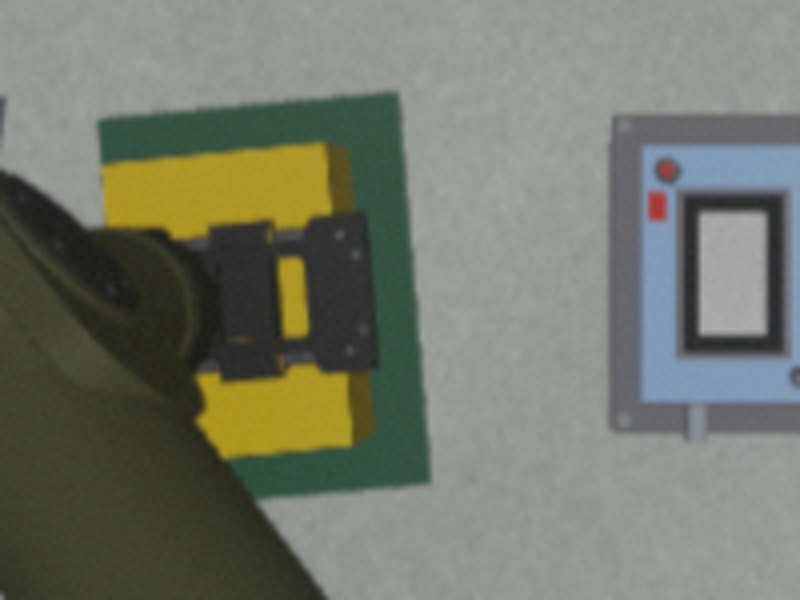

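View pics/w4.png

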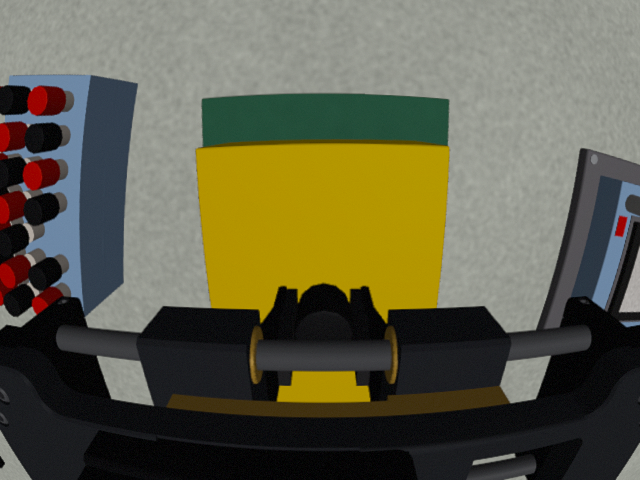

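Centred over the mat. I'll lower slowly.

Call:
{"method": "play_rows", "body": {"motion": [[0.85,0,0,0.4,0],[0.85,0,0,0.4,0],[0.85,0,0,0.3,0],[0.85,0,0,0.15,0],[0.85,0,0,0.1,0],[0.85,0,0,0,0],[0.85,0,0,0,0]]}}

```text
time: 9.7
position: [0.5275, 0.2737, 0.0861]
tool_rot: [3.139, 0.136, 0.0]
ft_force: [-0.1, 0.3, -1.9]
grip_width: 0.293
```

Call:
{"method": "play_rows", "body": {"motion": [[0.85,0,0,0.05,0],[0.85,0,0,0.05,0],[0.85,0,0,0,0],[0.85,0,0,0,0]]}}

```text
time: 10.2
position: [0.5276, 0.2736, 0.0854]
tool_rot: [3.138, 0.136, 0.0]
ft_force: [-1.4, -0.6, 3.1]
grip_width: 0.294
```

It touches the mat (force went from -1.9 to +3.1 N). Releasing.

Call:
{"method": "play_rows", "body": {"motion": [[0.5,0,0,0,0],[0.5,0,0,0,0],[0.5,0,0,0,0],[0.5,0,0,0,0],[0.3,0,0,0,0],[0.3,0,0,-0.5,0],[0.3,0,0,-1.5,0],[0.3,0,0,-2.5,0],[0.3,0,0,-4,0],[0.3,0,0,-4,0],[0.3,0,0,-2.5,0],[0.3,0,0,0,0]]}}

```text
time: 11.7
position: [0.5286, 0.2748, 0.2384]
tool_rot: [-3.137, -0.137, -0.008]
ft_force: [0.0, 0.5, -0.5]
grip_width: 0.699
```

Run:
```python
from h import *
from bench import ctrl, optics
s=ctrl.get_state(); to(s,[.525,-.257,.20],-.365)
cv2.imwrite("pics/w5.png",optics.get_image("wrist")[:,:,::-1])
```

```text
pos [0.5286 0.2748 0.2384] yaw 0.08698501934891255 tilt z [ 0.0053  0.0019 -1.    ] -> shift cm [-5.0001 52.9523  3.7343] spin 0.45198501934891255 F [ 0.026   0.5019 -0.5378] t 11.7 w 0.6990690839887493
```

View pics/w5.png

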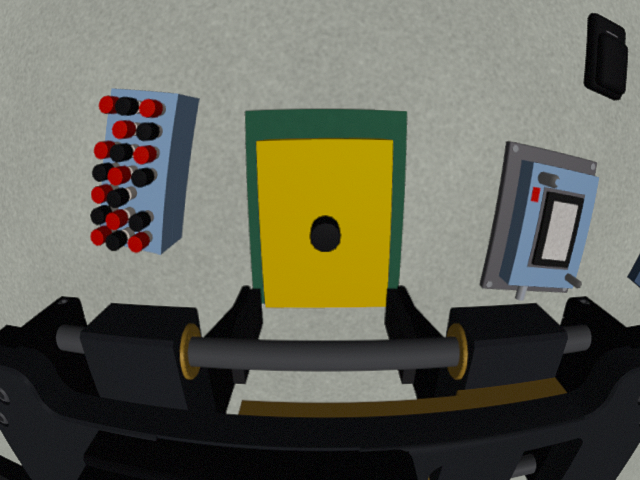

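The cover stands upright on the mat, centred, with the knob at (325,232). Next I'll go over the lower half for a look on the way.

Call:
{"method": "play_rows", "body": {"motion": [[0.3,0,0,0,0.087],[0.3,0.2,2.4,0,0],[0.3,0.2,4,0,0],[0.3,0.2,5,0,0],[0.3,0.2,5,0,0],[0.3,0.2,5,0,0],[0.3,0.2,3,0,0],[0.3,0.2,2,0,0],[0.3,0,0,0,0],[0.3,0,0,0,0],[0.3,0,0,0,0]]}}

```text
time: 13.12
position: [0.5412, 0.0113, 0.2349]
tool_rot: [-3.141, -0.003, 0.001]
ft_force: [-0.1, -0.7, 0.1]
grip_width: 0.697
```

Run:
```python
from h import *
from bench import ctrl, optics
import json
s=ctrl.get_state(); to(s,[.525,-.257,.20],-.365)
im=optics.get_image("wrist")[:,:,::-1]; cv2.imwrite("pics/w6.png",im)
json.dump({k:np.array(s[k]).tolist() for k in("position","tool_rot")},open("s6.json","w"))
cv2.imwrite("pics/w6c.png",cv2.resize(im[110:310,220:420],None,fx=3,fy=3,interpolation=cv2.INTER_CUBIC))
t=optics.get_image("top")[:,:,::-1];cv2.imwrite("pics/t6.png",t)
```

```text
pos [0.5412 0.0113 0.2349] yaw 0.0021383163380241025 tilt z [-0.0004  0.0004 -1.    ] -> shift cm [-1.6742 26.8257  3.4762] spin 0.3671383163380241 F [-0.1228 -0.6769  0.1216] t 13.125 w 0.6967875075293601
```

View pics/w6c.png

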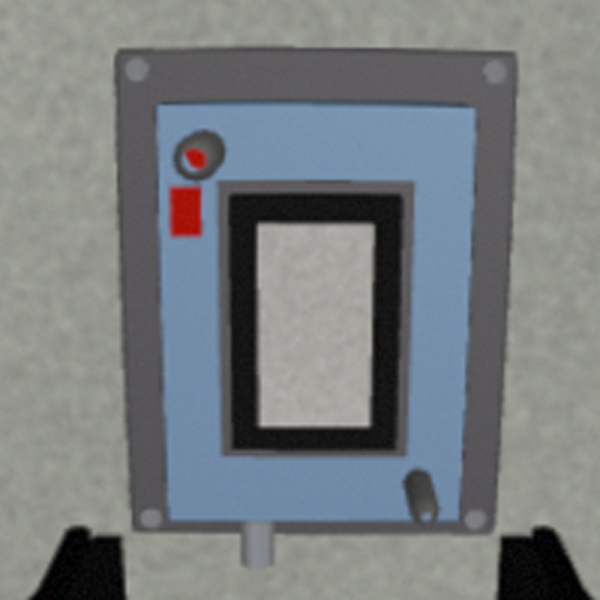

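View pics/w6.png

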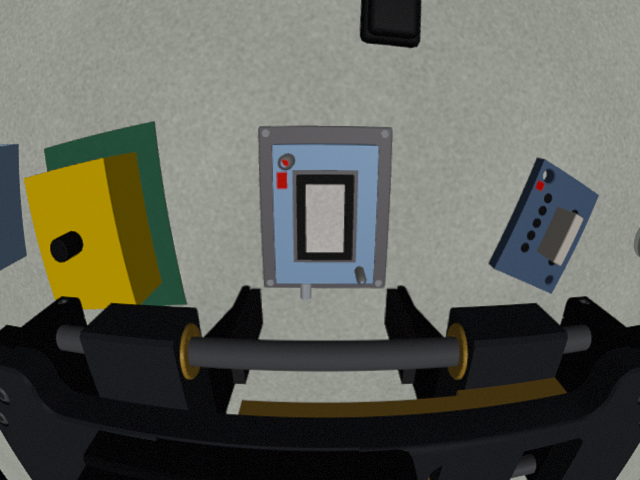

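```bash
cat >> h.py <<'E'
def tpix(c,P):
    P=np.atleast_2d(P); q=(P-c["pose"][:3,3])@c["pose"][:3,:3]; u=q@c["K"].T; return u[:,:2]/u[:,2:]
def fit(proj,loc,px,x0):
    loc=np.array(loc,float); px=np.array(px,float)
    def W(x):
        c,s=np.cos(x[2]),np.sin(x[2]); return np.c_[x[0]+c*loc[:,0]-s*loc[:,1],x[1]+s*loc[:,0]+c*loc[:,1],loc[:,2]]
    r=least_squares(lambda x:(proj(W(x))-px).ravel(),x0,x_scale=[.01,.01,.1])
    return r.x,r.fun.reshape(-1,2)
def bx(l,w,z): return [[l/2,w/2,z],[l/2,-w/2,z],[-l/2,-w/2,z],[-l/2,w/2,z]]
E
python3 - <<'E'
from h import *
import json
from bench import optics
s=json.load(open("s6.json")); c=optics.calibration("wrist")
p=lambda W:wpix(c,s,W)
A=bx(.14,.1,.04)+bx(.176,.136,.012)+[[.055,.035,.07],[-.055,-.035,.07]]
px=crop([(156,103),(476,107),(460,521),(168,521),(116,53),(515,54),(492,532),(134,531),(195,159),(428,518)],220,110,3)
for sl in (slice(0,4),slice(4,8),slice(0,10)):
    x,f=fit(p,A[sl],px[sl],[.54,.01,0]); print(x,f.round(1).tolist())
A=bx(.14,.1,.018)
t=cv2.imread("pics/t6.png"); cv2.imwrite("pics/t6c.png",cv2.resize(t[220:325,270:360],None,fx=6,fy=6,interpolation=cv2.INTER_CUBIC))
w=cv2.imread("pics/w6.png"); cv2.imwrite("pics/w6u.png",cv2.resize(w[140:310,470:620],None,fx=4,fy=3.5,interpolation=cv2.INTER_CUBIC))
E
```

```text
[ 0.543   0.0097 -0.0025] [[-0.1, 0.3], [0.3, -0.5], [-0.1, 0.3], [-0.0, -0.1]]
[ 0.5428  0.0099 -0.0014] [[-1.1, -1.1], [1.0, -0.8], [1.1, 1.3], [-0.9, 1.2]]
[ 0.5429  0.0097 -0.002 ] [[-0.1, 0.4], [0.3, -0.4], [-0.1, 0.4], [0.1, 0.0], [-0.8, -1.2], [1.2, -0.9], [1.2, 1.2], [-0.8, 1.1], [-0.3, 0.2], [-0.4, -0.3]]
```

View pics/t6c.png

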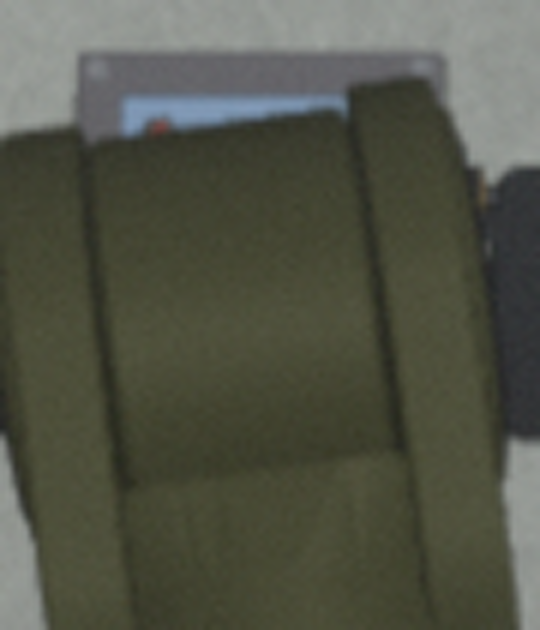

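Call:
{"method": "play_rows", "body": {"motion": [[0.3,0,0,0,0.184],[0.3,0,0,0,0.183],[0.3,0.8,2.4,0,0],[0.3,1.2,4,0,0],[0.3,1.5,4.9,0,0],[0.3,1.5,4.9,0,0],[0.3,1.3,4,0,0],[0.3,1.1,3.4,0,0],[0.3,0.6,2,0,0],[0.3,0,0,0,0],[0.3,0,0,0,0],[0.3,0,0,0,0]]}}

```text
time: 14.72
position: [0.5248, -0.2559, 0.2353]
tool_rot: [-3.089, 0.569, -0.0]
ft_force: [-0.2, -0.1, -0.0]
grip_width: 0.701
```

Run:
```python
from h import *
from bench import ctrl, optics
import json
s=ctrl.get_state(); to(s,[.525,-.257,.046],-.365)
im=optics.get_image("wrist")[:,:,::-1]; cv2.imwrite("pics/w7.png",im)
json.dump({k:np.array(s[k]).tolist() for k in("position","tool_rot")},open("s7.json","w"))
cv2.imwrite("pics/w7c.png",cv2.resize(im[110:310,220:420],None,fx=3,fy=3,interpolation=cv2.INTER_CUBIC))
t=optics.get_image("top")[:,:,::-1];cv2.imwrite("pics/t7.png",t)
cv2.imwrite("pics/t7c.png",cv2.resize(t[220:320,270:360],None,fx=6,fy=6,interpolation=cv2.INTER_CUBIC))
```

```text
pos [ 0.5248 -0.2559  0.2353] yaw -0.36422976455522393 tilt z [ 0.0004  0.0003 -1.    ] -> shift cm [ 0.0509  0.1    18.9278] spin 0.0007702354447760573 F [-0.2193 -0.0807 -0.0101] t 14.725 w 0.7012574006751027
```

View pics/w7c.png

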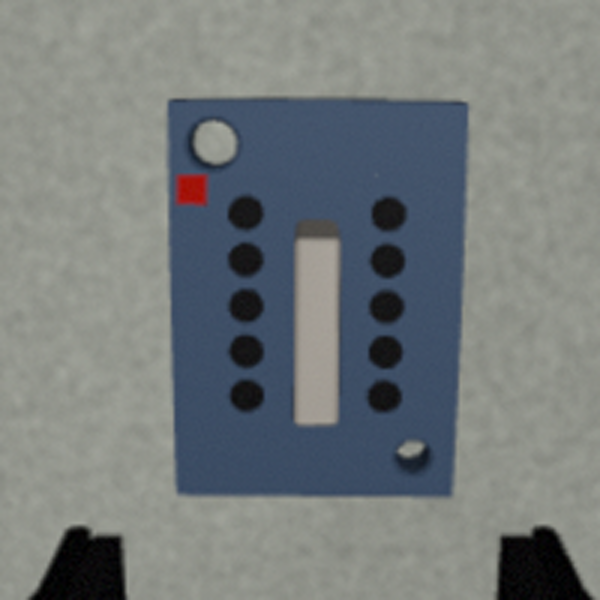

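View pics/t7c.png

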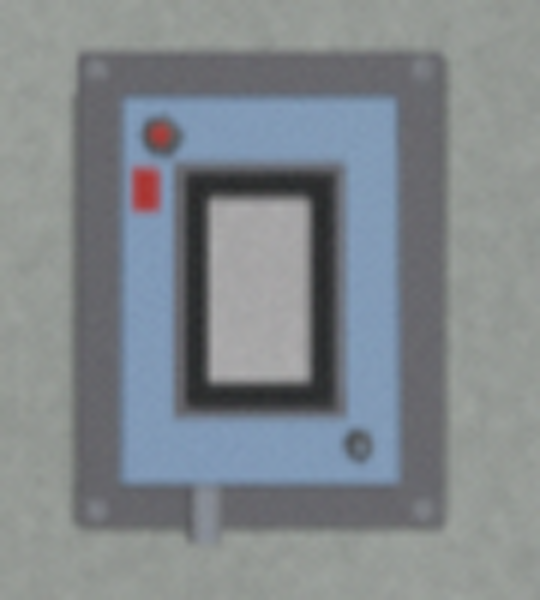

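Run:
```python
from h import *
import json
from bench import optics
s=json.load(open("s7.json")); c=optics.calibration("wrist")
p=lambda W:wpix(c,s,W)
A=bx(.14,.1,.018)+bx(.06,.014,.058)
px=crop([(168,101),(467,102),(452,495),(178,493),(294,238),(340,238),(339,425),(294,425)],220,110,3)
for sl in (slice(0,4),slice(4,8),slice(0,8)):
    x,f=fit(p,A[sl],px[sl],[.525,-.257,-.36]); print(x,f.round(1).tolist())
    y=np.arctan2(*pose(s)[1][1::-1,0]); to(dict(s,ft_force=0,time=0,grip_width=0),[x[0],x[1],.029],x[2])
c=optics.calibration("top")
A=bx(.14,.1,.04)+bx(.176,.136,.012)+[[.055,.035,.07],[-.055,-.035,.07]]
px=crop([(121,97),(397,97),(400,484),(121,485),(80,53),(444,56),(443,528),(77,526),(160,135),(358,446)],270,220,6)
for sl in (slice(0,4),slice(4,8),slice(0,10)):
    x,f=fit(lambda W:tpix(c,W),A[sl],px[sl],[.54,.01,0]); print(x,f.round(1).tolist())
```

```text
[ 0.5265 -0.2581 -0.369 ] [[-0.5, -0.5], [0.5, -0.2], [0.5, 0.3], [-0.5, 0.6]]
pos [ 0.5248 -0.2559  0.2353] yaw -0.36422976455522393 tilt z [ 0.0004  0.0003 -1.    ] -> shift cm [ 0.2345  0.1496 20.6278] spin 0.0047956697005035465 F 0 t 0 w 0
[ 0.5265 -0.2581 -0.3652] [[-0.1, -0.5], [0.1, -0.4], [-0.1, 0.5], [0.1, 0.5]]
pos [ 0.5248 -0.2559  0.2353] yaw -0.36422976455522393 tilt z [ 0.0004  0.0003 -1.    ] -> shift cm [ 0.2323  0.1441 20.6278] spin 0.0009663225350414195 F 0 t 0 w 0
[ 0.5265 -0.2581 -0.3685] [[-0.6, -0.4], [0.5, -0.2], [0.5, 0.3], [-0.4, 0.6], [0.0, -0.5], [0.3, -0.4], [-0.1, 0.5], [-0.0, 0.4]]
pos [ 0.5248 -0.2559  0.2353] yaw -0.36422976455522393 tilt z [ 0.0004  0.0003 -1.    ] -> shift cm [ 0.2332  0.1464 20.6278] spin 0.00427085807315053 F 0 t 0 w 0
[ 0.5411  0.0108 -0.0001] [[-0.1, -0.1], [0.1, -0.2], [-0.1, 0.2], [0.0, 0.1]]
[ 0.5407  0.0105 -0.0084] [[-0.3, -0.4], [0.4, -0.6], [0.3, 0.5], [-0.4, 0.4]]
[ 0.541   0.0107 -0.0049] [[0.1, -0.2], [0.3, -0.1], [-0.2, 0.3], [-0.1, 0.0], [-0.6, -0.4], [0.1, -0.8], [0.3, 0.3], [-0.3, 0.4], [0.1, -0.0], [0.2, 0.5]]
```

The wrist and top cameras differ by a constant offset of about (+1.7,-1.0) mm but agree on the upper-to-lower displacement to within 0.5 mm. Next I'll descend onto the bar.

Call:
{"method": "play_rows", "body": {"motion": [[0.6,0.18,0.12,2,0.003],[0.6,0,0,3.5,0],[0.6,0,0,4,0],[0.6,0,0,4,0],[0.6,0,0,3,0],[0.6,0,0,2,0],[0.6,0,0,1.2,0],[0.6,0,0,0.5,0],[0.6,0,0,0.3,0],[0.6,0,0,0,0],[0.6,0,0,0,0]]}}

```text
time: 16.2
position: [0.5259, -0.26, 0.0307]
tool_rot: [3.087, -0.578, 0.002]
ft_force: [1.0, -0.1, 0.7]
grip_width: 0.4
```

Run:
```python
from h import *
from bench import ctrl, optics
s=ctrl.get_state(); to(s,[.526,-.2575,.030],-.368)
im=optics.get_image("wrist")[:,:,::-1]; cv2.imwrite("pics/w8.png",im)
```

```text
pos [ 0.5259 -0.26    0.0307] yaw -0.3702327682799309 tilt z [ 0.001  -0.0008 -1.    ] -> shift cm [-0.0814 -0.239   0.0737] spin -0.002232768279930908 F [ 1.0281 -0.1127  0.7056] t 16.2 w 0.40045932679645835
```

View pics/w8.png

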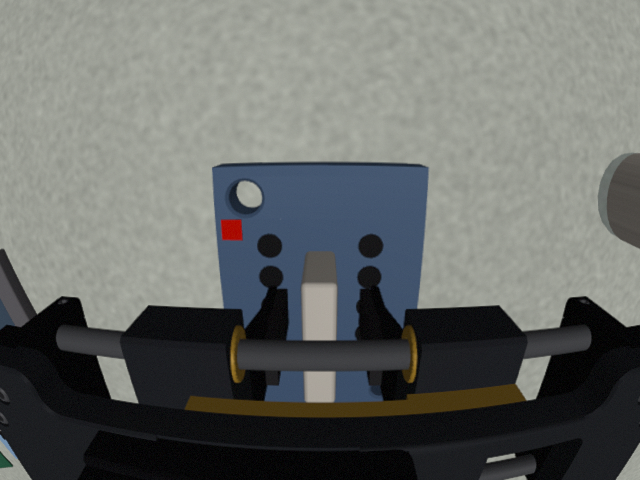

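The bar centre (319) sits slightly left of the finger centre (323.5), consistent with the 2 mm pose drift. Correcting, then gripping.

Call:
{"method": "play_rows", "body": {"motion": [[0.6,-0.08,-0.2,0.05,0.002],[0.6,0,0,0,0],[0.6,0,0,0,0],[1,0,0,0,0],[1,0,0,0,0],[1,0,0,0,0],[1,0,0,0,0],[1,0,0,0,0],[1,0,0,0,0],[1,0,0,0,0]], "force": 45}}

```text
time: 17.5
position: [0.5254, -0.2577, 0.0295]
tool_rot: [3.087, -0.581, 0.0]
ft_force: [-0.1, -0.0, -0.6]
grip_width: 0.159
```

Run:
```python
from h import *
from bench import ctrl, optics
s=ctrl.get_state(); to(s,[.526,-.2575,.030],-.368)
```

```text
pos [ 0.5254 -0.2577  0.0295] yaw -0.3722490104722073 tilt z [-0.     -0.0002 -1.    ] -> shift cm [ 0.0484 -0.0419 -0.0471] spin -0.004249010472207326 F [-0.1434 -0.0328 -0.6319] t 17.5 w 0.15876456175438128
```

Gripped at 13.8 mm. Both cameras give the same docking TCP, about (0.5416, 0.010). Lifting and carrying over.

Call:
{"method": "play_rows", "body": {"motion": [[1,0,0,-0.4,0],[1,0,0,-1.2,0],[1,0,0,-2,0],[1,0,0,-2.2,0],[1,0,0,-2,0],[1,0,0,-1.5,0],[1,0,0,-0.7,-0.1],[1,0,0,0,-0.134],[1,0,0,0,-0.134],[1,0.15,-2,0,0],[1,0.2,-3.5,0,0],[1,0.25,-4.5,0,0],[1,0.25,-4.8,0,0],[1,0.25,-4.5,0,0],[1,0.2,-4,0,0],[1,0.15,-2.5,0,0],[1,0,-0.97,0,0],[1,0,0,0,0],[1,0,0,0,0],[1,0,0,0,0]]}}

```text
time: 20.0
position: [0.541, 0.0086, 0.1294]
tool_rot: [3.141, -0.011, -0.001]
ft_force: [-0.2, -0.1, -3.1]
grip_width: 0.159
```

Run:
```python
from h import *
from bench import ctrl, optics
import json
s=ctrl.get_state(); to(s,[.5416,.010,.13],-.004);print(s["torque"])
im=optics.get_image("wrist")[:,:,::-1]; cv2.imwrite("pics/w9.png",im)
json.dump({k:np.array(s[k]).tolist() for k in("position","tool_rot")},open("s9.json","w"))
cv2.imwrite("pics/s9.png",optics.get_image("scene")[:,:,::-1])
```

```text
pos [0.541  0.0086 0.1294] yaw -0.006719375799569295 tilt z [-0.0003 -0.0005 -1.    ] -> shift cm [ 0.0617 -0.1417 -0.0605] spin -0.002719375799569295 F [-0.217  -0.1433 -3.077 ] t 20.0 w 0.15893918373072805
[ 0.0454 -0.0026 -0.0206]
```

View pics/w9.png

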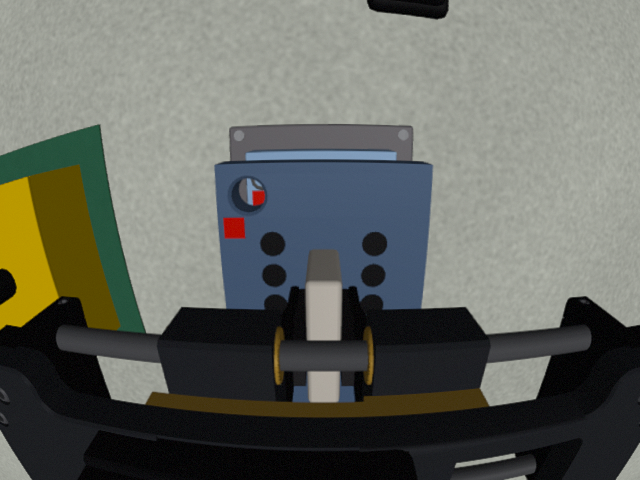

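View pics/s9.png

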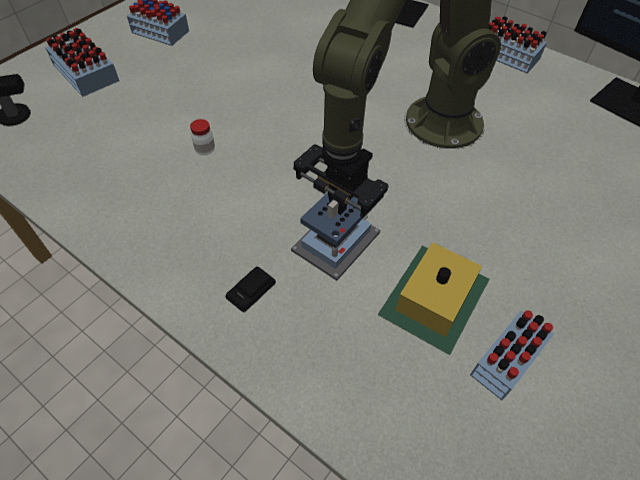

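Run:
```python
import cv2
t=cv2.imread("pics/w9.png")
cv2.imwrite("pics/w9c.png",cv2.resize(t[115:245,205:445],None,fx=3.3,fy=3.3,interpolation=cv2.INTER_CUBIC))
```

```text
(no output)
```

View pics/w9c.png

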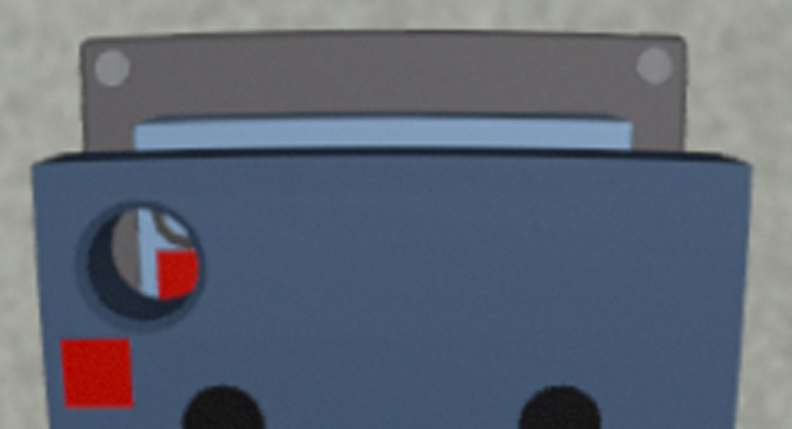

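Run:
```python
from h import *
import json
from bench import optics
s=json.load(open("s9.json")); c=optics.calibration("wrist")
p=lambda W:wpix(c,s,W)
for zu in (.0985,.1):
    A=bx(.14,.1,zu+.018)[:2]+[[.055,.035,zu+.018]]
    px=crop([(34,166),(750,167),(141,262)],205,115,3.3)
    x,f=fit(p,A,px,[.54,.01,0]); print("upper",x,f.round(1).tolist())
A=bx(.14,.1,.04)[:2]+bx(.176,.136,.012)[:2]
px=crop([(134,124),(632,121),(82,40),(685,38)],205,115,3.3)
y,f=fit(p,A,px,[.54,.01,0]); print("lower",y,f.round(1).tolist())
# relative to TCP
P,Rm=pose(s); print("TCP",P)
```

```text
upper [ 0.5417  0.0086 -0.012 ] [[-0.3, -1.0], [0.4, -0.2], [-0.1, 1.3]]
upper [ 0.5418  0.0085 -0.012 ] [[-1.0, -1.1], [1.5, -0.2], [-0.5, 1.5]]
lower [ 0.5425  0.0098 -0.0034] [[-0.6, 0.1], [0.6, 0.3], [-1.5, -0.1], [1.6, -0.3]]
TCP [0.541  0.0086 0.1294]
```

Relative to the lower half, the plate needs about (+0.7,+1.3) mm and +0.006 rad. I'll correct and descend to just above the tips.

Call:
{"method": "play_rows", "body": {"motion": [[1,0.07,-0.13,0.5,-0.006],[1,0,0,0.8,0],[1,0,0,0.7,0],[1,0,0,0.4,0],[1,0,0,0.1,0],[1,0,0,0,0],[1,0,0,0,0],[1,0,0,0,0]]}}

```text
time: 21.1
position: [0.5419, 0.0113, 0.1047]
tool_rot: [3.141, 0.003, 0.001]
ft_force: [-0.4, -0.3, -2.2]
grip_width: 0.156
```

Run:
```python
from h import *
from bench import ctrl, optics
import json
s=ctrl.get_state(); to(s,[.5416,.010,.098],-.001);print(s["torque"])
im=optics.get_image("wrist")[:,:,::-1]; cv2.imwrite("pics/w10.png",im)
json.dump({k:np.array(s[k]).tolist() for k in("position","tool_rot")},open("s10.json","w"))
cv2.imwrite("pics/w10c.png",cv2.resize(im[115:245,205:445],None,fx=3.3,fy=3.3,interpolation=cv2.INTER_CUBIC))
```

```text
pos [0.5419 0.0113 0.1047] yaw 0.001823049749368136 tilt z [ 0.0004 -0.0002 -1.    ] -> shift cm [-0.0288  0.1332  0.674 ] spin 0.0028230497493681363 F [-0.389  -0.3433 -2.2219] t 21.1 w 0.15564525606729693
[ 0.0613 -0.019   0.0221]
```

View pics/w10c.png

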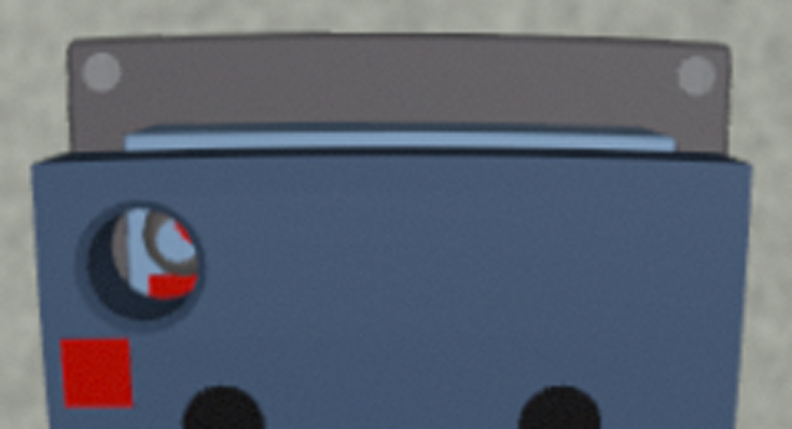

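Run:
```python
from h import *
import json
from bench import optics, ctrl
s=json.load(open("s10.json")); c=optics.calibration("wrist")
p=lambda W:wpix(c,s,W)
zu=.0748
A=bx(.14,.1,zu+.018)[:2]
px=crop([(34,166),(750,167)],205,115,3.3)
x,f=fit(p,A,px,[.54,.01,0]); print("upper",x,f.round(1).tolist())
A=bx(.14,.1,.04)[:2]+bx(.176,.136,.012)[:2]
px=crop([(124,138),(676,138),(67,40),(731,44)],205,115,3.3)
y,f=fit(p,A,px,[.54,.01,0]); print("lower",y,f.round(1).tolist(),"need",y-x)
# predicted image of lower dowel tip & red mark
print(((p([[y[0]+.055,y[1]+.035,.07],[x[0]+.055,x[1]+.035,zu]])-[205,115]+.5)*3.3-.5))
s=ctrl.get_state();print(s["time"],s["position"],s["joint_positions"])
```

```text
upper [0.5424 0.0111 0.0006] [[-0.9, 0.0], [0.9, 0.0]]
lower [ 0.5424  0.0097 -0.0004] [[-0.6, -0.5], [0.6, 0.0], [-1.1, 0.6], [1.1, 0.1]] need [ 0.0001 -0.0015 -0.001 ]
[[177.7658 242.9502]
 [163.2207 248.5768]]
21.15 [0.5418 0.0113 0.1047] [ 0.5207  0.254  -0.6635  1.8517  0.1753  1.0942 -1.777 ]
```

Call:
{"method": "play_rows", "body": {"motion": [[1,-0.01,0.14,0.2,0.001],[1,0,0,0,0],[1,0,0,0,0],[1,0,0,0,0]]}}

```text
time: 21.65
position: [0.5417, 0.01, 0.1026]
tool_rot: [3.142, 0.001, 0.0]
ft_force: [-0.4, 0.6, -2.4]
grip_width: 0.161
```

Run:
```python
from h import *
from bench import ctrl, optics
s=ctrl.get_state(); to(s,[.5417,.0098,.098],0)
im=optics.get_image("wrist")[:,:,::-1]; cv2.imwrite("pics/w11.png",im)
cv2.imwrite("pics/w11c.png",cv2.resize(im[115:245,205:445],None,fx=3.3,fy=3.3,interpolation=cv2.INTER_CUBIC))
s=ctrl.get_state(); to(s,[.5417,.0098,.098],0)
```

```text
pos [0.5417 0.01   0.1026] yaw 0.0007998711811687538 tilt z [ 0. -0. -1.] -> shift cm [0.0028 0.0177 0.4554] spin 0.0007998711811687538 F [-0.3609  0.6012 -2.3667] t 21.65 w 0.16147775867613748
pos [0.5417 0.0099 0.1026] yaw 0.0008299097499213837 tilt z [ 0.     -0.0001 -1.    ] -> shift cm [0.0049 0.0147 0.4557] spin 0.0008299097499213837 F [ 0.1853  0.2758 -2.4704] t 21.7 w 0.15646658853359313
```

View pics/w11c.png

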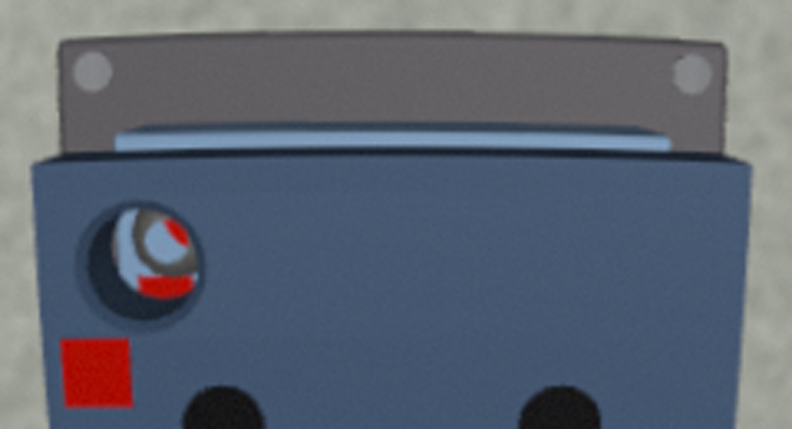

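Run:
```python
from h import *
from bench import ctrl, optics
c=optics.calibration("wrist");s=ctrl.get_state();p,_=pose(s)
im=cv2.imread("pics/w11.png"); cv2.imwrite("pics/w11h.png",cv2.resize(im[170:215,225:272],None,fx=12,fy=12,interpolation=cv2.INTER_CUBIC))
for ox in (.0007,.0012):
  u=p[0]+ox; zu=p[2]-.0295
  for n,q in (("under",[u+.055,p[1]+.035,zu]),("top",[u+.055,p[1]+.035,zu+.018]),("tip if aligned",[u+.055,p[1]+.035,.07]),("+1mm x",[u+.056,p[1]+.035,.07]),("+1mm y",[u+.055,p[1]+.036,.07])):
    print(n,(wpix(c,s,[q])-[225,170]+.5)*12-.5)
```

```text
under [[346.2919 242.475 ]]
top [[260.8595 319.3326]]
tip if aligned [[359.2853 230.8395]]
+1mm x [[358.4286 207.7475]]
+1mm y [[336.3715 231.2471]]
under [[345.8445 230.7552]]
top [[260.2862 306.4447]]
tip if aligned [[358.8553 219.2981]]
+1mm x [[358.0051 196.1877]]
+1mm y [[335.9298 219.7136]]
```

View pics/w11h.png

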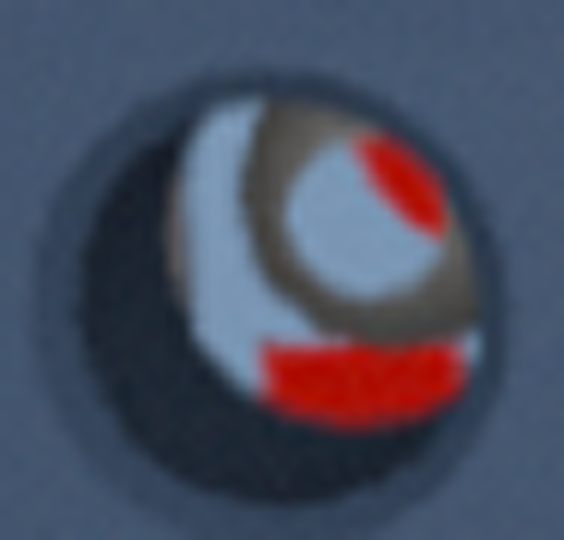

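The hole's lower rim is centred near crop (352,246), and the dowel tip near (368,216). If aligned it would be at about (365,234), so the plate needs about +0.6 mm in x. Applying that and entering slowly.

Call:
{"method": "play_rows", "body": {"motion": [[1,0.05,0.01,0.1,0.001],[1,0,0,0.15,0],[1,0,0,0.2,0],[1,0,0,0.2,0],[1,0,0,0.2,0],[1,0,0,0,0],[1,0,0,0,0]]}}

```text
time: 22.58
position: [0.5422, 0.0099, 0.0941]
tool_rot: [3.142, -0.0, 0.0]
ft_force: [-0.3, 0.0, -2.3]
grip_width: 0.158
```

Run:
```python
from h import *
from bench import ctrl, optics
s=ctrl.get_state(); to(s,[.5422,.0098,.094],0); print(s["torque"])
im=optics.get_image("wrist")[:,:,::-1]; cv2.imwrite("pics/w12.png",im)
cv2.imwrite("pics/w12h.png",cv2.resize(im[115:245,205:445],None,fx=3.3,fy=3.3,interpolation=cv2.INTER_CUBIC))
```

```text
pos [0.5422 0.0099 0.0941] yaw -0.00011279001503236254 tilt z [ 0.0001 -0.0001 -1.    ] -> shift cm [-0.0007  0.0063  0.008 ] spin -0.00011279001503236254 F [-0.3232  0.0421 -2.3013] t 22.575 w 0.1581022132375948
[ 0.0616  0.0676 -0.0225]
```

View pics/w12h.png

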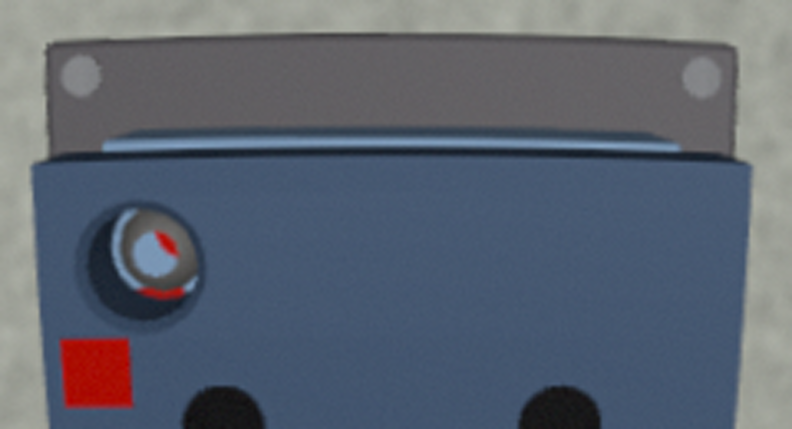

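The tip is inside the hole with no added force. Descending further.

Call:
{"method": "play_rows", "body": {"motion": [[1,0,0,0.15,0],[1,0,0,0.2,0],[1,0,0,0.2,0],[1,0,0,0.1,0],[1,0,0,0,0],[1,0,0,0,0]]}}

```text
time: 23.38
position: [0.5422, 0.0098, 0.0876]
tool_rot: [3.141, -0.0, 0.0]
ft_force: [-0.1, 0.1, -2.6]
grip_width: 0.155
```

Call:
{"method": "play_rows", "body": {"motion": [[1,0,0,0.2,0],[1,0,0,0.25,0],[1,0,0,0.25,0],[1,0,0,0.2,0],[1,0,0,0.1,0],[1,0,0,0,0],[1,0,0,0,0]]}}

```text
time: 24.25
position: [0.5422, 0.0098, 0.0776]
tool_rot: [3.142, -0.0, 0.0]
ft_force: [0.8, -0.4, -2.6]
grip_width: 0.155
```

Both dowels are in with no side load. Pressing next, with the grip raised to 60 N.

Call:
{"method": "play_rows", "body": {"motion": [[1,0,0,0,0],[1,0,0,0.15,0],[1,0,0,0.15,0],[1,0,0,0.15,0],[1,0,0,0.15,0],[1,0,0,0,0],[1,0,0,0,0]], "force": 60}}

```text
time: 25.12
position: [0.5423, 0.0098, 0.0722]
tool_rot: [3.141, -0.0, 0.0]
ft_force: [-3.2, 0.0, 7.4]
grip_width: 0.159
```

Call:
{"method": "play_rows", "body": {"motion": [[1,0,0,0.1,0],[1,0,0,0.1,0],[1,0,0,0.1,0],[1,0,0,0,0],[1,0,0,0,0]]}}

```text
time: 25.75
position: [0.5423, 0.0098, 0.0696]
tool_rot: [3.141, -0.0, 0.0]
ft_force: [-3.7, -0.3, 9.6]
grip_width: 0.16
```

Call:
{"method": "play_rows", "body": {"motion": [[1,0,0,0.08,0],[1,0,0,0.07,0],[1,0,0,0,0],[1,0,0,0,0]]}}

```text
time: 26.25
position: [0.5423, 0.0098, 0.0695]
tool_rot: [3.14, -0.001, -0.0]
ft_force: [-8.9, -1.0, 17.9]
grip_width: 0.155
```

Run:
```python
from h import *
from bench import ctrl, optics
s=ctrl.get_state(); to(s,[.5422,.0098,.069],0); print(s["torque"])
im=optics.get_image("wrist")[:,:,::-1]; cv2.imwrite("pics/w13.png",im)
im=optics.get_image("scene")[:,:,::-1]
cv2.imwrite("pics/s13.png",cv2.resize(im[130:290,260:420],None,fx=3.7,fy=3.7,interpolation=cv2.INTER_CUBIC))
```

```text
pos [0.5423 0.0098 0.0695] yaw -0.00032429291098127274 tilt z [-0.0002 -0.0015 -1.    ] -> shift cm [-0.0085  0.      0.047 ] spin -0.00032429291098127274 F [-8.9371 -1.0167 17.9442] t 26.25 w 0.15478620570818544
[-0.1046  1.8767 -0.0027]
```

View pics/s13.png

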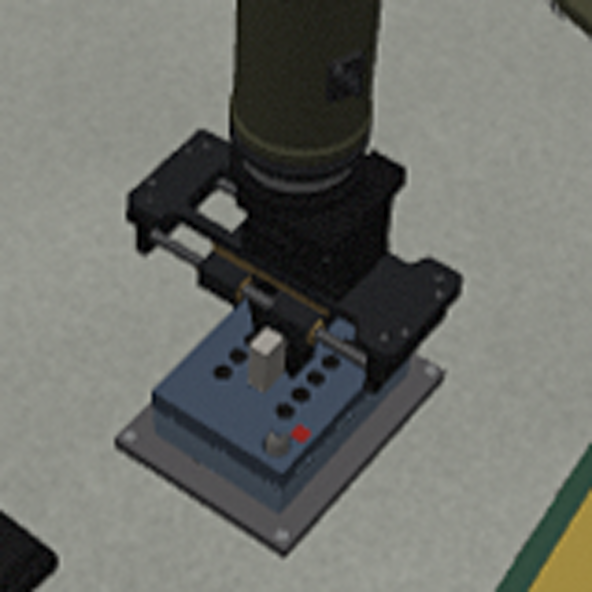

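View pics/w13.png

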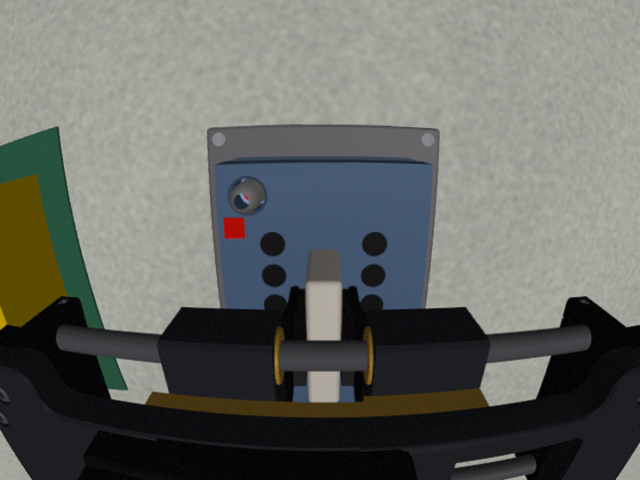

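Hard stop reached: force rose to 18 N with z steady at 0.0695, the predicted shut height. There is a -9 N side load in x, so I'll relax it slightly.

Call:
{"method": "play_rows", "body": {"motion": [[1,-0.05,0,0.02,0],[1,0,0,0,0],[1,0,0,0,0],[1,0,0,0,0]]}}

```text
time: 26.85
position: [0.5423, 0.0098, 0.0695]
tool_rot: [3.14, -0.0, 0.001]
ft_force: [-7.1, -0.6, 18.5]
grip_width: 0.155
```

Call:
{"method": "play_rows", "body": {"motion": [[1,-0.06,0,0.02,0],[1,0,0,0,0],[1,0,0,0,0],[1,0,0,0,0],[1,0,0,0,0],[1,0,0,0,0]]}}

```text
time: 27.6
position: [0.5422, 0.0098, 0.0695]
tool_rot: [3.14, -0.001, 0.003]
ft_force: [-5.1, -0.1, 17.7]
grip_width: 0.16
```

Run:
```python
from h import *
from bench import ctrl, optics
s=ctrl.get_state(); to(s,[.5422,.0098,.0695],0); print(s["torque"])
t=optics.get_image("top")[:,:,::-1]; cv2.imwrite("pics/t14.png",t)
c=optics.calibration("wrist"); im=optics.get_image("wrist")[:,:,::-1]
cv2.imwrite("pics/w14.png",cv2.resize(im[115:245,205:445],None,fx=3.3,fy=3.3,interpolation=cv2.INTER_CUBIC))
```

```text
pos [0.5422 0.0098 0.0695] yaw -0.0003239867082270457 tilt z [ 0.0021 -0.0014 -1.    ] -> shift cm [-0.005  -0.0005 -0.0047] spin -0.0003239867082270457 F [-5.0674 -0.1291 17.7305] t 27.6 w 0.15968835098465667
[-0.0549  1.4365 -0.0198]
```

View pics/w14.png

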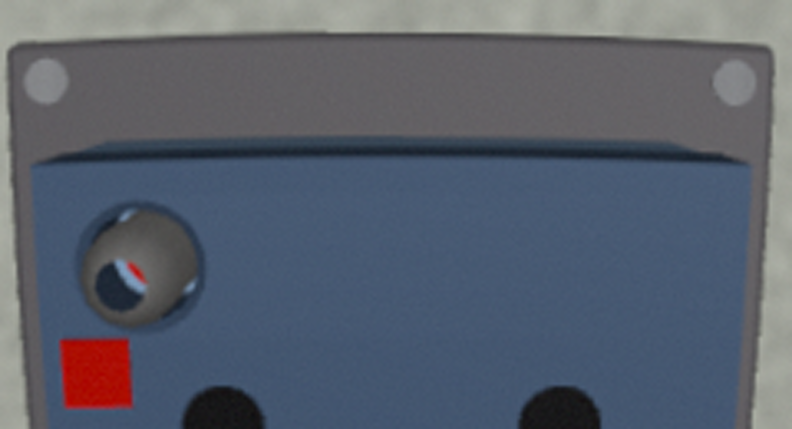

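View pics/t14.png

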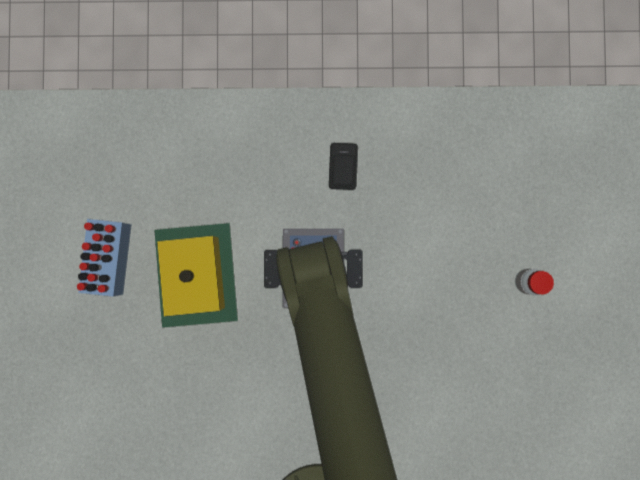

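Call:
{"method": "play_rows", "body": {"motion": [[1,0.05,0,0.06,0],[1,0,0,0,0],[1,0,0,0,0],[1,0,0,0,0],[1,0,0,0,0],[1,0,0,0,0]]}}

```text
time: 28.45
position: [0.5423, 0.0098, 0.0694]
tool_rot: [3.14, -0.001, 0.002]
ft_force: [-8.5, -1.1, 23.5]
grip_width: 0.156
```

Run:
```python
from h import *
from bench import ctrl, optics
s=ctrl.get_state(); to(s,[.5422,.0098,.0695],0); print(s["torque"])
c=optics.calibration("top"); t=cv2.imread("pics/t14.png")
print("knob",ray(c,[(186.5,276)],.103))
im=optics.get_image("scene")[:,:,::-1]
cv2.imwrite("pics/s15.png",cv2.resize(im[200:280,290:400],None,fx=7,fy=7,interpolation=cv2.INTER_CUBIC))
```

```text
pos [0.5423 0.0098 0.0694] yaw -0.00035304008287015686 tilt z [ 0.001  -0.0019 -1.    ] -> shift cm [-0.0072 -0.0019 -0.0064] spin -0.00035304008287015686 F [-8.5275 -1.1133 23.5494] t 28.45 w 0.15566648543607212
[-0.1121  2.1851  0.0205]
knob [[0.5263 0.27   0.103 ]]
```

View pics/s15.png

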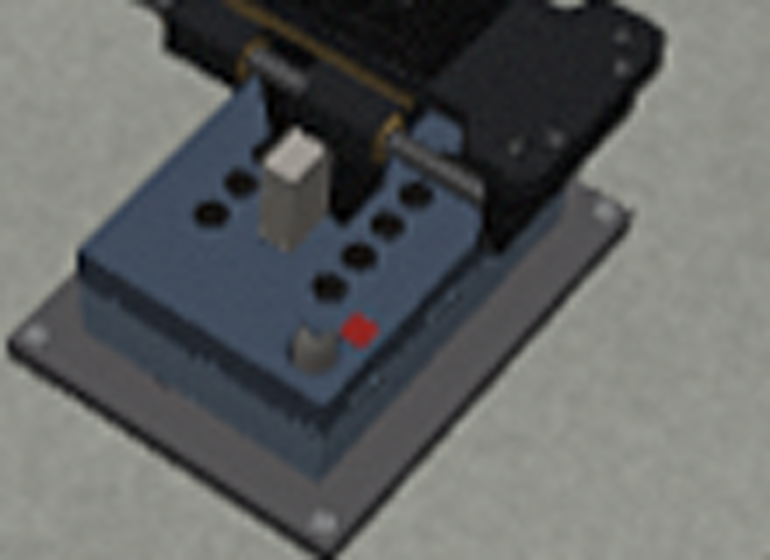

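The halves sit flush with the dowel showing through by the red mark, and the cover is within about 3 mm of the mat centre. Handing in.

```bash
python3 -c "
from bench import ticket, ctrl
print(ticket.close_job()); s=ctrl.get_state(); print(s['time'],s['position'],s['ft_force'])"
```

```text
the job is handed in; nothing more can be done
None
the job is handed in; nothing more can be done
```

The job is done and handed in at about 28.5 s of the 67 s allowed. The cover is on the mat, and the arm is still holding the two halves pressed shut.

- **Cover:** I lifted it by the knob and lowered it until it touched the mat (force changed from -1.9 to +3.1 N), then released it. It stands upright, and the top camera puts its knob about 3 mm from the mat centre.
- **Upper half:** It went onto both dowels with the red marks at the same corner and no side load on the way in. I pressed until the force rose while the height stayed at 0.0695 m, the predicted shut height.
- **Final hold:** The arm is pushing down with about 23 N, well above the roughly 12 N needed, and gripping with 60 N. The last picture shows no gap between the halves on the sides it can see.
- **Bystanders:** In the last top view the tube rack, mouse and jar are at the same pixel positions as at the start.

Three checks were not clean:
- **Side force:** About -8.5 N in x remains on the pressed pair. Easing it brought it down to -5 N but tilted the tool by about 0.002 rad, so I undid most of that and accepted the side force.
- **Cameras:** The wrist and top cameras disagreed by a steady 2 mm or so, so I relied on relative measurements.
- **Arm position:** It strayed 1–2 mm during some moves, so I corrected before gripping the bar and before going onto the dowels.

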